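# Set out the stirring place

## Task

Set out the stirring place on the grey bench mat: stand the smaller beaker in the middle of the stirrer's round plate, the measuring cylinder on the mat midway between the stirrer and the wash bottle, the smaller amber bottle on the mat midway between the stirrer and the pipette tip box, and lay the label roll flat on the middle of the tip box lid. Midway is judged from centre to centre, in line with the two things. All stand upright and released at the end; leave the larger beaker and the larger amber bottle where they are.

Things in the scene. Friction and masses are not known exactly. Their poses are not given: they have to be found in the camera images.
- mat: Grey bench mat, 166 mm (x) by 700 mm (y), 5 mm thick, fixed. Stirrer, wash bottle and tip box stand on it in a row, with the places between them. Origin: centre of its underside, on the worktop. The tall front of the photometer (350 mm high) stands 35 mm behind its back edge, all along the worktop to the left of y = -0.11 m: keep the gripper's body and wrist off it.
- stirrer_plate (a point): Centre of the top of the magnetic stirrer's round white plate (96 mm across), 50 mm above the mat (55 mm above the worktop). The stirrer is a flat white box 104 x 104 mm, small black knob at the front; fixed. x looks to its back, y to its left, z up. Wash bottle and tip box stand 230 to 250 mm from it along its y axis (to within 8 mm), one on each side; which is which varies.
- wash_bottle: White squeeze bottle with a red cap and a bent spout, 61 mm across the body, 199 mm high; fixed on the mat. Origin: on the axis of the round body, at its underside. The spout reaches out 72 mm from that axis along its own +y, which points roughly to the robot, across the row.
- tip_box_top (a point): Centre of the flat top of the closed pipette tip box, 72 mm above the mat (77 mm above the worktop). The box is teal with a clear lid; the lid top measures 66 mm (its x) by 110 mm (its y); lid shut, all fixed.
- small_beaker_mid (a point): Smaller of the two open plastic beakers: 85 mm high, 66 x 70 mm over the rim and lip, about 60 mm across the body, narrowing slightly to 57 mm at the foot; thin wall, about 30 g. Point: on its axis half-way up (42.5 mm over its underside); z up. The lip of the rim stands out a few mm above 77 mm. Starts upright on the worktop.
- cylinder_mid (a point): Measuring cylinder: clear tube 26 mm across on a six-sided blue foot 50 x 58 mm and 8 mm thick, 184 mm high, about 90 g. Point: on its axis half-way up (92 mm over its underside); z up. Starts upright on the worktop.
- small_bottle_mid (a point): Smaller of the two amber bottles, white cap: 52 mm across, 105 mm high, about 170 g; straight body up to about 65 mm, then a shoulder to the cap. Point: on its axis half-way up (52.5 mm over its underside); z up. Starts upright on the worktop.
- label_roll_mid (a point): Roll of stickers lying flat: ring 52 mm across, 22 mm high, with a hole through the middle, about 30 g. Point: centre of the ring half-way up (11 mm over its underside); z up. Starts on the worktop.
- big_bottle_mid (a point): Larger amber bottle, black cap, 60 mm across and 125 mm high, loose: a bystander to be left alone. Point: on its axis half-way up (62.5 mm).
- big_beaker_mid (a point): Larger open beaker, 76 x 80 mm over the rim and 98 mm high, loose: a bystander to be left alone. Point: on its axis half-way up (49 mm).
There are look-alikes about, which are no part of the job. Leave any blue look-alike of the part that bears label_roll_mid alone.

How it is judged:
At the end, for the whole second after the job is handed in: Beaker within 12 mm of the plate's centre, roll within 12 mm of the lid's centre; cylinder and small bottle on the mat, axis 102 to 140 mm from both neighbours' centres, within 20 mm of the stirrer's y axis; all at rest, tilt under 0.1 rad; larger beaker and bottle upright (horizontal distance between small_beaker_mid and stirrer_plate below 0.012 m and height (world z) of small_beaker_mid between 0.0915 and 0.1035 m and horizontal distance between label_roll_mid and tip_box_top below 0.012 m and height (world z) of label_roll_mid between 0.082 and 0.094 m and horizontal distance between cylinder_mid and stirrer_plate between 0.102 and 0.14 m and horizontal distance between cylinder_mid and wash_bottle between 0.102 and 0.14 m and x of cylinder_mid in the frame of stirrer_plate between -0.02 and 0.02 m and height (world z) of cylinder_mid between 0.091 and 0.103 m and horizontal distance between small_bottle_mid and stirrer_plate between 0.102 and 0.14 m and horizontal distance between small_bottle_mid and tip_box_top between 0.102 and 0.14 m and x of small_bottle_mid in the frame of stirrer_plate between -0.02 and 0.02 m and height (world z) of small_bottle_mid between 0.0515 and 0.0635 m and angle between each of small_beaker_mid, label_roll_mid, cylinder_mid, small_bottle_mid, big_bottle_mid, big_beaker_mid's own z axis and vertical below 0.1 rad and linear speed of each of small_beaker, label_roll, cylinder, small_bottle below 0.02 m/s); the robot touches nothing.
It fails at once if the larger amber bottle is pushed more than 20 mm (distance of big_bottle_mid from where it was at the start of the episode above 0.02 m).
It fails at once if the larger beaker is pushed more than 20 mm (distance of big_beaker_mid from where it was at the start of the episode above 0.02 m).
It also fails if it takes over 147 s, if anything falls off the work surface, if the arm or the gripper's body presses on something with over 40 N, if the wrist force passes 120 N, or if a joint passes its speed limit or range.

## Robot

A 6-joint arm with a two-finger parallel gripper is mounted at the origin on a cart in front of the work surface, level with it; the furniture and walls round the work are solid. World frame = base frame: x ahead of the robot, y to its left, z up, the work surface at z = 0. Lengths are in m, angles in rad, forces in N, time in s.
With the tool pointing down it reaches from about 0.275 to 0.975 m from the base axis. Payload 8.4 kg.
Tool frame: the origin (TCP) lies at the very end of the fingers, on their centre line; the grasp point (between the pads) lies 19 mm behind it (bot.pinch_z is the distance from the TCP to the grasp point, in m); y points along the fingers, x is the direction in which the jaws open and shut, and the axes are right-handed (so a half turn about y gives the same grasp; the last joint's range is limited). The gripper opens to 92 mm and grips with 3 to 60 N. Pads are 20 mm wide; open, the fingers measure 128 mm over their backs; the gripper's body (75 mm by 189 mm) begins 69 mm behind the grasp point.
Start: joints at [1.144, 0.353, 1.633, -0, 1.155, -0.002], TCP at [0.258, 0.569, 0.215] pointing down, gripper open.
Joint ranges: [-2.63, 2.63], [-0.92, 2.1], [0.06, 2.66], [-1.3, 4.44], [0, 2.69], [-3.02, 3.02]. Speed limits (rad/s): [2.22, 2.22, 2.79, 3.14, 3.14, 3.14].

## Interface

Orientations are given as [roll, pitch, yaw] about the fixed x, y, z axes, in that order (R = Rz(yaw) Ry(pitch) Rx(roll)).
In Python, from rig import bot, capture, get_calibration gives the robot as it stands. The module is installed in compiled form; this text tells all that it offers. Calls block until the motion is done:
- bot.movep(position, orientation): joint-space move of the TCP to a pose.
- bot.move_straight(position, orientation=None, vel=0.15, contact_N=None): straight line of the TCP; orientation=None keeps the orientation; vel is the mean speed in m/s. With contact_N (N) it stops when the force on the tool has changed by that much, and returns True; else False.
- bot.set_joints(angles): joint-space move.
- bot.command_gripper(opening, newtons=None): finger opening in m; newtons is the grip in N (None keeps the last); returns when the fingers have stopped.
- bot.dwell(seconds).
- bot.inverse_kinematics(position, orientation): joint angles nearest the present ones, or None.
- bot.read_state(): the state.
- capture(name): name is "scene" or "top"; returns the picture (384x512x3 uint8, red, green, blue); there is no depth.
- get_calibration(name): a dict with "fov_y" (degrees; the focal length in pixels is half the picture's height over the tangent of half this angle, whatever the lens; pixels are square), "cx", "cy" (the principal point, pixels), "k1" (the pictures are not rectified: a ray, as slopes to the right and down, at radius r is drawn at 1 + k1 r^2 times it, then the intrinsics apply), "R" (3x3) and "t" (3): a world point X has camera coordinates R X + t. Camera axes: x right, y down, z forward; pixel columns grow to the right and rows downward; lengths in m; the calibration is good to about 2 mm. A picture is of the moment at which its call begins. get_calibration takes no time and is no camera call.
A pose or a line that the arm cannot do raises bot.IKError and nothing moves.
- bot.sign_off(): hands the job in, once; it reports no verdict.
The state is a dict: "clock": time; "joint_positions": joint angles; "qvel": joint speeds; "effort": joint torques, N m; "ee_pos": TCP position; "tool_rot": TCP orientation; "wrist_force": force on the tool from outside, world axes, zero at the start; "moment": the same for the moment, N m; "gripper_width": finger opening in m.
Only numpy, scipy, OpenCV 4.12 (cv2) and the standard library are available. Lean on these libraries where they do the work, as an engineer would, in place of code of your own. Each camera call takes 0.05 s, during which the arm holds its last target. There are 200 camera calls.

## Working session

There is one attempt and no reset: what is moved stays moved. The work goes in short steps, each a Python script; the robot and the scene stay as the last script left them, time stands still between calls to the robot, and variables do not carry over. Pictures are saved under pics/ and viewed, about 12 in all and at most 16, crops included, and the job is handed in when it is done.

```bash
mkdir -p pics
python3 - <<'E'
from rig import bot,capture,get_calibration
import cv2,numpy as np
for n in("scene","top"):
    im=capture(n); cv2.imwrite(f"pics/{n}0.png",cv2.resize(im[...,::-1],(800,600),interpolation=cv2.INTER_CUBIC)); cv2.imwrite(f"pics/{n}_raw.png",im[...,::-1])
    c=get_calibration(n); print(n,c)
print(bot.read_state()['tool_rot'],bot.read_state()['gripper_width'])
E
```

```text
scene {'fov_y': 50.3702431372742, 'cx': 259.08033881675175, 'cy': 193.664441470983, 'k1': -0.055092405484484165, 'R': array([[-0.87694553, -0.48056855,  0.00451655],
       [-0.26329392,  0.47255648, -0.84105094],
       [ 0.40204831, -0.73874504, -0.54093708]]), 't': array([0.5179967 , 0.19453099, 1.18717495])}
top {'fov_y': 55.35019435652416, 'cx': 254.4480538602213, 'cy': 189.05469950831124, 'k1': 0.01906073843489406, 'R': array([[-0.00972717, -0.99993366,  0.00616904],
       [-0.99745606,  0.00926702, -0.07067908],
       [ 0.07061722, -0.00684085, -0.99748003]]), 't': array([0.04873544, 0.58314382, 1.21918667])}
[-1.57079030e+00  1.26633426e-03  1.14598931e+00] 0.09164212917651492
```

View pics/scene0.png

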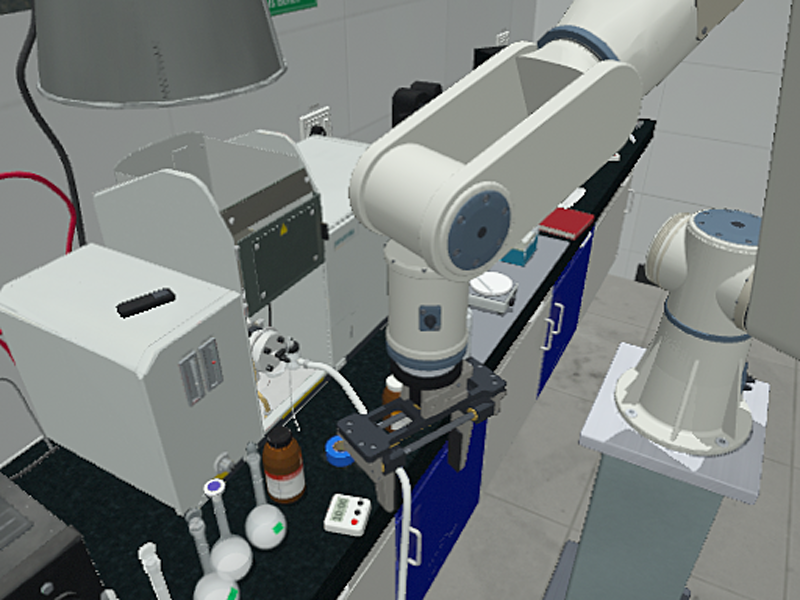

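View pics/top0.png

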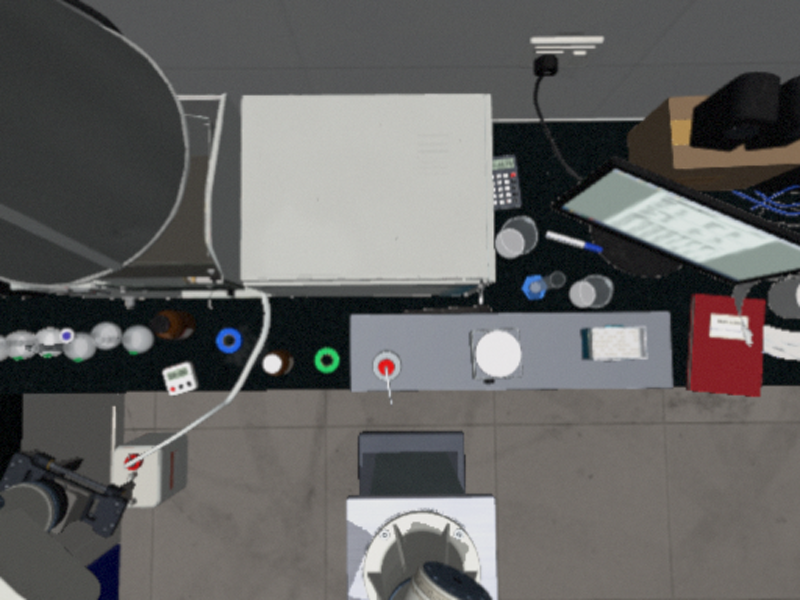

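The top view (800x600) shows the wash bottle at (387,367), stirrer at (497,354) and tip box at (615,343). The green roll is at (327,360), the blue roll look-alike at (229,341), the white-cap amber bottle at (277,363) and the large amber bottle at (172,323). The cylinder foot is at (535,287). Candidate beakers are at (515,237), (590,290) and (790,297), so I'll enlarge that area.

```bash
cat > h.py <<'E'
from rig import bot,capture,get_calibration
import cv2,numpy as np
def cal(n):
    c=get_calibration(n); f=192/np.tan(np.radians(c['fov_y'])/2)
    return c,f,np.array([[f,0,c['cx']],[0,f,c['cy']],[0,0,1]]),np.array([c['k1'],0,0,0,0.])
def ray(n,uv):
    c,f,K,D=cal(n); p=cv2.undistortPoints(np.array([[uv]],float),K,D)[0,0]
    return -c['R'].T@c['t'], c['R'].T@np.array([*p,1])
def onz(n,uv,z):
    o,d=ray(n,uv); return (o+d*(z-o[2])/d[2])[:2]
def proj(n,X):
    c,f,K,D=cal(n); return cv2.projectPoints(np.array([X],float),cv2.Rodrigues(c['R'])[0],c['t'],K,D)[0][0,0]
def crop(n,x0,y0,x1,y1,s,name):
    im=capture(n); cv2.imwrite(f"pics/{name}.png",cv2.resize(im[y0:y1,x0:x1,::-1],None,fx=s,fy=s,interpolation=cv2.INTER_CUBIC)); return im
E
python3 - <<'E'
from h import *
im=cv2.imread("pics/top_raw.png")
a=im[130:260,300:512];b=im[180:260,90:302]
cv2.imwrite("pics/c1.png",cv2.resize(np.vstack([a,b])[:, :],None,fx=2.85*1.0,fy=2.85,interpolation=cv2.INTER_CUBIC))
E
```

```text
(no output)
```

View pics/c1.png

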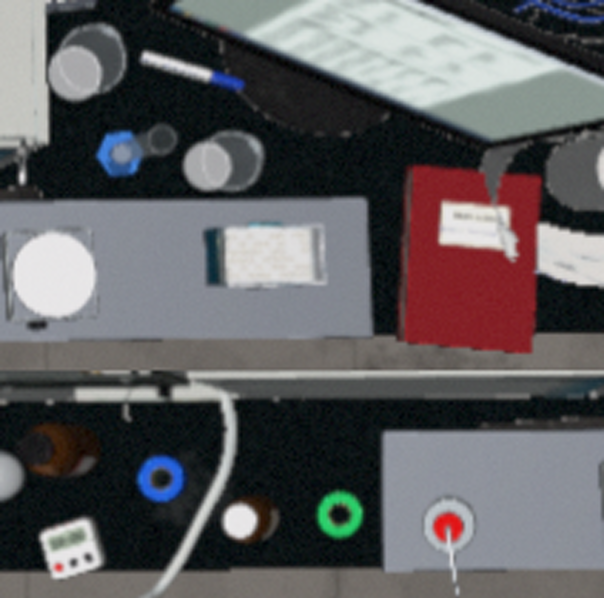

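Beaker B (crop 207,165) has a rim about 60 px across and A (crop 75,72) about 70 px, so B fits the smaller beaker (66–70 mm) and A the larger. The sizes in metres below should confirm it. The green roll is the part; the blue one is the look-alike.

Run:
```python
from h import *
im=cv2.imread("pics/top_raw.png"); hsv=cv2.cvtColor(im,cv2.COLOR_BGR2HSV)
def blob(nm,roi,lo,hi,z):
    x0,y0,x1,y1=roi; m=np.zeros(im.shape[:2],np.uint8)
    m[y0:y1,x0:x1]=cv2.inRange(hsv,lo,hi)[y0:y1,x0:x1]
    cs,_=cv2.findContours(m,cv2.RETR_EXTERNAL,cv2.CHAIN_APPROX_NONE); c=max(cs,key=cv2.contourArea)
    (cc,sz,an)=cv2.minAreaRect(c); M=cv2.moments(c); ce=(M['m10']/M['m00'],M['m01']/M['m00'])
    w=onz("top",ce,z); w2=onz("top",cc,z);s=np.linalg.norm(onz("top",(ce[0]+1,ce[1]),z)-w)
    print(nm,np.round(ce,1),'cen',w.round(4),'rect',w2.round(4),'mm',((np.array(sz)+1)*s*1e3).round(1),round(an,1))
    return c
blob('green',(195,215,225,245),(40,100,60),(85,255,255),.022)
blob('blueroll',(130,200,160,235),(95,120,60),(125,255,255),.022)
blob('cap',(165,222,186,243),(0,0,170),(180,60,255),.105)
blob('red',(235,220,260,245),(0,150,80),(8,255,255),.2)
blob('washbody',(236,222,260,246),(0,0,140),(180,255,255),.15)
blob('plate',(303,208,336,245),(0,0,210),(180,40,255),.055)
blob('lid',(370,205,420,235),(0,0,165),(180,70,255),.077)
blob('cylfoot',(330,170,351,200),(95,100,60),(125,255,255),.008)
blob('mat',(215,195,440,255),(100,20,80),(130,90,190),.005)
for nm,roi in(('A',(312,135,350,170)),('B',(360,170,400,202))):
    blob(nm+'disc',roi,(0,0,120),(180,70,255),.003)
    z=.098 if nm=='A' else .085
    for t in(50,60):
        blob(nm+'all',roi,(0,0,t),(180,90,255),z)
print(onz("top",(300+158/2.85,130+139/2.85),.184))
```

```text
green [208.8 230.1] cen [0.4469 0.1975] rect [0.4473 0.1968] mm [56.9 56.9] 90.0
blueroll [146.3 217.5] cen [0.4913 0.4066] rect [0.4913 0.4059] mm [59.9 59.9] 45.0
cap [173.8 232.4] cen [0.4445 0.2969] rect [0.444  0.2961] mm [37.3 34.2] 90.0
red [246.7 234.3] cen [0.4409 0.0679] rect [0.4404 0.0685] mm [22.9 28.7] 90.0
washbody [247.5 233.5] cen [0.4408 0.0663] rect [0.4407 0.0663] mm [72.1 72.1] 90.0
plate [318.5 226. ] cen [ 0.4581 -0.165 ] rect [ 0.4581 -0.1648] mm [94.8 91.5] 90.0
lid [394.1 219.3] cen [ 0.478  -0.4037] rect [ 0.4774 -0.4115] mm [ 70.4 115.2] 90.0
cylfoot [340.4 183.9] cen [ 0.5994 -0.2514] rect [ 0.6008 -0.2536] mm [54.8 58.2] 90.0
mat [329.5 223.7] cen [ 0.4639 -0.2113] rect [ 0.463  -0.2021] mm [168.9 705.2] 89.4
Adisc [322.3 154.5] cen [ 0.7023 -0.1926] rect [ 0.7111 -0.1971] mm [121.  83.] 90.0
Aall [326.9 151.8] cen [ 0.6952 -0.189 ] rect [ 0.6947 -0.1926] mm [111.9 105.5] 90.0
Aall [326.8 151.8] cen [ 0.6953 -0.1887] rect [ 0.6947 -0.1926] mm [111.9 105.5] 90.0
Bdisc [372.6 187.7] cen [ 0.5856 -0.3627] rect [ 0.5855 -0.3633] mm [59.2 56.8] 45.0
Ball [378.3 186.4] cen [ 0.584  -0.3543] rect [ 0.5852 -0.3532] mm [92.9 73.7] 0.0
Ball [378.3 186.4] cen [ 0.5839 -0.3542] rect [ 0.5852 -0.3532] mm [67.3 92.9] 90.0
[ 0.59959894 -0.25339789]
```

B's foot disc measures 57–59 mm, so it is the small beaker (foot 57 mm). The cylinder goes first.

```bash
cat >> h.py <<'E'
PI=np.pi
def O(yaw): return [-PI/2,0,yaw]
def place(x,y,z,yaw,openw,up):
    hit=bot.move_straight([x,y,z+.02],O(yaw),vel=.12)
    hit=bot.move_straight([x,y,z-.004],O(yaw),vel=.03,contact_N=3)
    print('contact',hit,bot.read_state()['ee_pos'],z)
    if hit is False: bot.move_straight([x,y,z],O(yaw),vel=.03)
    bot.dwell(.2); bot.command_gripper(openw); bot.dwell(.2)
    bot.move_straight([x,y,up],O(yaw),vel=.15)
def pick(x,y,z,yaw,N,up,pre=.092):
    bot.command_gripper(pre); bot.move_straight([x,y,z],O(yaw),vel=.12)
    bot.command_gripper(0,N); print('w',bot.read_state()['gripper_width'])
    bot.move_straight([x,y,up],O(yaw),vel=.12); s=bot.read_state(); print('w',s['gripper_width'],s['wrist_force'],s['clock'])
E
python3 - <<'E'
from h import *
bot.move_straight([.258,.569,.45],vel=.25)
bot.movep([.36,-.05,.42],O(0.3))
bot.movep([.600,-.2525,.32],O(0))
pick(.600,-.2525,.113,0,15,.31,.07)
bot.move_straight([.4495,-.0495,.31],O(0),vel=.2)
crop("top",190,120,440,260,3,"t1"); crop("scene",170,100,400,300,3,"s1")
print(bot.read_state()['joint_positions'])
E
```

```text
w 0.02573980221418357
w 0.02596380312688282 [ 0.18958249 -0.43948701 -1.06088366] 9.5917
[-1.13980469e-01 -1.07394079e-02  1.86155938e+00 -1.06645394e-04
  1.29097624e+00 -1.13297332e-01]
```

View pics/s1.png

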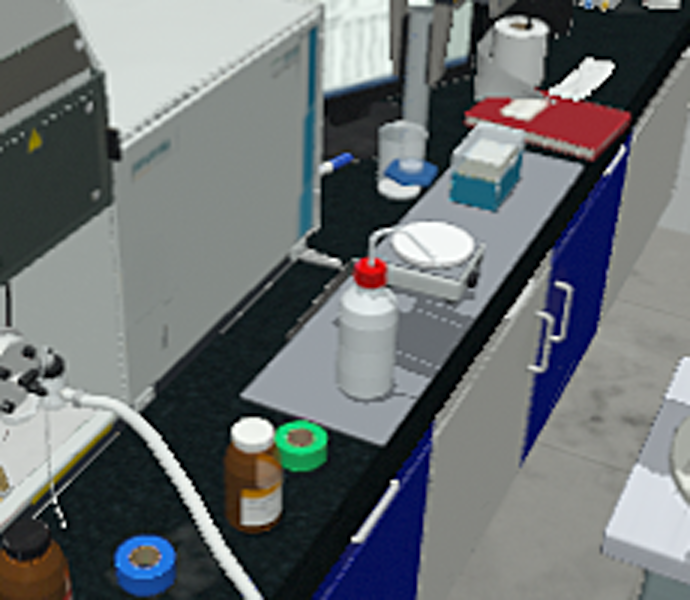

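The scene crop shows the cylinder held (blue foot at crop 412,172, in front of the distant small beaker). The hose at crop (175,465)–(245,590) passes to the left of the small bottle at (255,475). Next: place the cylinder, then the beaker, and triangulate the hose.

Run:
```python
from h import *
place(.4495,-.0495,.118,0,.06,.32)
# hose: intersect top ray (several points) with scene hose curve
hs=[(170+a/3,100+b/3) for a,b in((75,400),(120,410),(150,435),(175,465),(210,530),(245,590))]
for uv in((170,193),(168,210),(162,225),(155,240),(147,255)):
    best=None
    for z in np.arange(0,.35,.005):
        p=onz("top",uv,z); q=proj("scene",[*p,z])
        d=min(np.linalg.norm(np.array(a)*(1-t)+np.array(b)*t-q) for a,b in zip(hs,hs[1:]) for t in np.linspace(0,1,11))
        if best is None or d<best[0]: best=(d,z,p)
    print(uv,best)
bot.move_straight([.5855,-.363,.20],O(PI/2),vel=.25)
crop("top",290,120,430,260,4,"t2")
```

```text
contact True [ 0.4492871  -0.04946059  0.11736385] 0.118
(170, 193) (np.float64(0.5242413380049705), np.float64(0.08), array([0.56918092, 0.31503994]))
(168, 210) (np.float64(0.4042446213930368), np.float64(0.06), array([0.51502472, 0.32562629]))
(162, 225) (np.float64(0.7640008938344691), np.float64(0.03), array([0.4658744 , 0.35200286]))
(155, 240) (np.float64(0.6633291377979016), np.float64(0.01), array([0.41532502, 0.37992961]))
(147, 255) (np.float64(8.751305823093835), np.float64(0.03), array([0.36775053, 0.400437  ]))
```

View pics/t2.png

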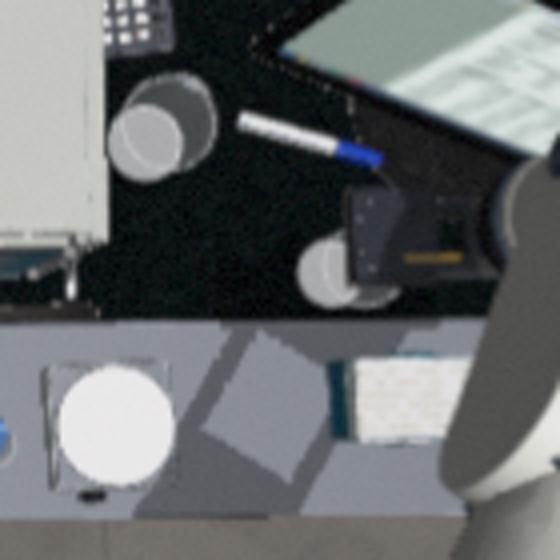

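The crop shows the small beaker at (337,272) under the gripper and the large one at (145,140). The monitor edge is clear of the jaws, and the hose stays low and at least 40 mm from the bottle axis. I'll pick up the beaker.

Run:
```python
from h import *
bot.command_gripper(.092)
print(bot.move_straight([.5855,-.363,.024],O(PI/2),vel=.1,contact_N=4))
bot.command_gripper(0,6); print('w',bot.read_state()['gripper_width'])
bot.move_straight([.5855,-.363,.20],O(PI/2),vel=.12); print('w',bot.read_state()['gripper_width'])
bot.move_straight([.4581,-.165,.20],O(PI/2),vel=.2)
crop("scene",270,100,400,230,4,"s3")
```

```text
False
w 0.06582380570886281
w 0.06535013366377282
```

View pics/s3.png

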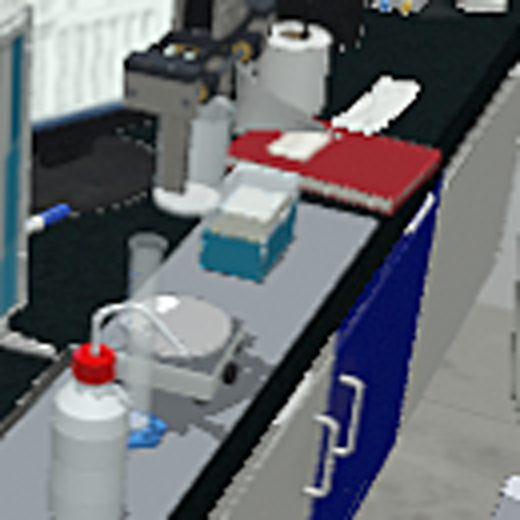

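The beaker is off the table and held, but at a width of 66 mm, which suggests contact at the rim. I'll check its tilt and offset before lowering.

Run:
```python
from h import *
print([proj("scene",p) for p in([.458,-.165,.176],[.458,-.165,.261])],[proj("top",p) for p in([.458,-.165,.176],[.458,-.165,.261])], bot.read_state()['ee_pos'])
a=crop("scene",270,70,370,190,5,"x"); b=crop("top",280,180,380,260,5,"x")
cv2.imwrite("pics/s4.png",np.hstack([cv2.resize(a[90:160,290:350,::-1],(480,560),interpolation=2),cv2.resize(b[200:250,300:340,::-1],(320,560) if 0 else (320,400),interpolation=2).copy() if 0 else cv2.resize(b[195:265,290:330,::-1],(320,560),interpolation=2)]))
```

```text
[array([316.35348127, 149.33314454]), array([318.3614393 , 126.33713013])] [array([326.01181613, 227.27338536]), array([332.33133401, 228.32609624])] [ 0.45871635 -0.16570154  0.20000345]
```

View pics/s4.png

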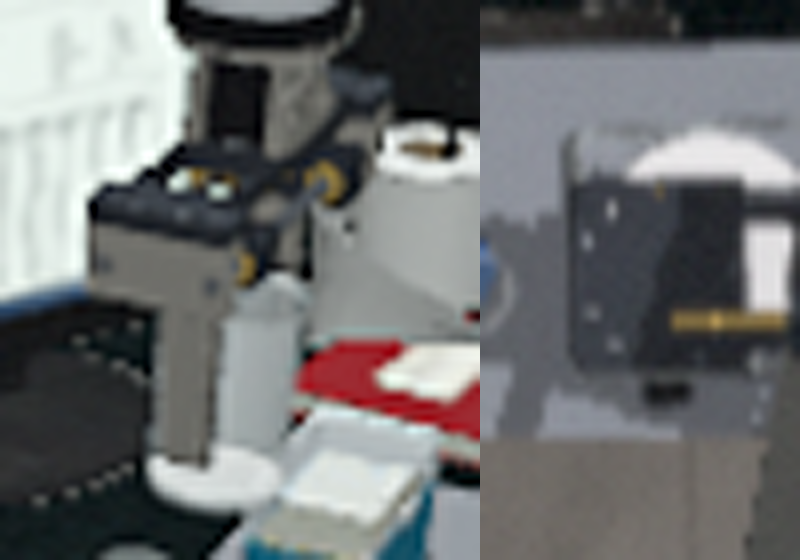

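The foot disc is at raw (316.9,149.7) against an expected (316.4,149.3), and the rim's right edge is where it should be. The beaker is upright and centred, so I can place it.

Run:
```python
from h import *
place(.4581,-.165,.079,PI/2,.092,.33)
bot.move_straight([.36,.1,.33],O(.5),vel=.3)
bot.move_straight([.4445,.297,.25],O(-.3),vel=.3)
crop("top",290,190,350,260,8,"t5")
print(bot.read_state()['clock'])
```

```text
contact True [ 0.45779202 -0.16466157  0.0783561 ] 0.079
31.2167
```

View pics/t5.png

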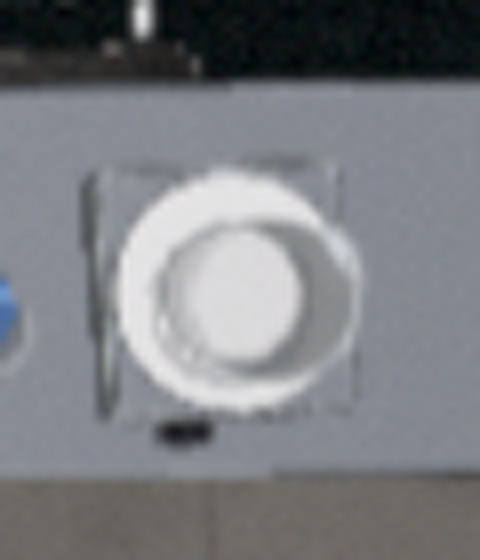

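The beaker foot is at crop ≈(240,293) and the plate centre at ≈(235,290), so it is centred to about 2 mm. The small bottle is next.

Run:
```python
from h import *
bot.command_gripper(.078)
print(bot.move_straight([.4445,.2965,.026],O(-.3),vel=.1,contact_N=5))
bot.command_gripper(0,25); print('w',bot.read_state()['gripper_width'])
bot.move_straight([.4445,.2965,.33],O(-.3),vel=.15); s=bot.read_state(); print(s['gripper_width'],s['wrist_force'])
bot.move_straight([.41,.066,.33],O(0),vel=.3)
bot.move_straight([.468,-.2885,.33],O(0),vel=.3)
bot.move_straight([.468,-.2885,.12],O(0),vel=.15)
place(.468,-.2885,.031,0,.078,.33)
bot.move_straight([.36,-.05,.33],O(.3),vel=.3)
im=crop("top",190,180,430,260,3.3,"t6"); print(bot.read_state()['clock'])
```

```text
False
w 0.05021207341632206
0.0500288750425316 [ 0.02615109  0.90237974 -0.90795764]
contact True [ 0.46780064 -0.28840067  0.03063661] 0.031
46.1083
```

View pics/t6.png

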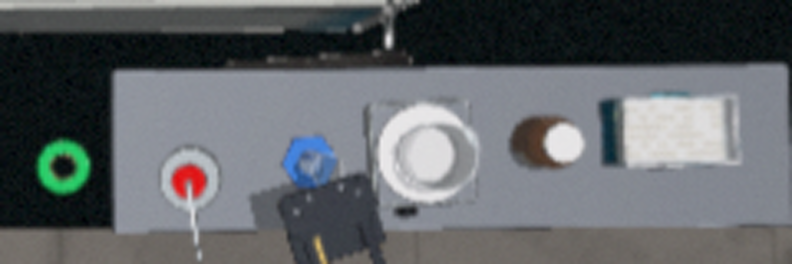

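Everything is upright in its place: cylinder foot (310,160), bottle (545,142), beaker centred on the plate. The green roll is at (63,167).

Run:
```python
from h import *
bot.move_straight([.40,.15,.33],O(0),vel=.3)
bot.command_gripper(.078)
bot.move_straight([.447,.197,.06],O(0),vel=.2)
print(bot.move_straight([.447,.197,.003],O(0),vel=.05,contact_N=5),bot.read_state()['ee_pos'])
bot.command_gripper(0,10); print('w',bot.read_state()['gripper_width'])
bot.move_straight([.447,.197,.33],O(0),vel=.15); s=bot.read_state(); print(s['gripper_width'])
bot.move_straight([.42,.066,.33],O(0),vel=.3)
bot.move_straight([.4775,-.4118,.33],O(0),vel=.3)
bot.move_straight([.4775,-.4118,.14],O(0),vel=.15)
place(.4775,-.4118,.080,0,.075,.30)
bot.move_straight([.36,.0,.33],O(.3),vel=.3); bot.movep([.258,.45,.35],O(1.1))
a=crop("top",190,180,430,260,3.3,"t7"); b=crop("scene",240,100,400,240,4.9,"s7"); print(bot.read_state()['clock'])
a=a[...,::-1]; hsv=cv2.cvtColor(np.ascontiguousarray(a),cv2.COLOR_BGR2HSV)
def cen(lo,hi,roi,z):
    m=cv2.inRange(hsv,lo,hi); k=np.zeros_like(m); x0,y0,x1,y1=roi; k[y0:y1,x0:x1]=m[y0:y1,x0:x1]; M=cv2.moments(k,True); return onz("top",(M['m10']/M['m00'],M['m01']/M['m00']),z)
print('roll',cen((40,100,60),(85,255,255),(360,190,430,250),.099),'cap',cen((0,0,200),(180,60,255),(352,212,369,235),.11),'foot',cen((95,100,60),(125,255,255),(270,215,298,240),.013))
```

```text
False [0.44722306 0.19712037 0.00326413]
w 0.05101148054595042
0.050887312833496484
contact True [ 0.47734824 -0.41167753  0.079152  ] 0.08
63.6917
roll [ 0.47800287 -0.40701144] cap [ 0.46803251 -0.28699048] foot [ 0.45069645 -0.05249728]
```

View pics/t7.png

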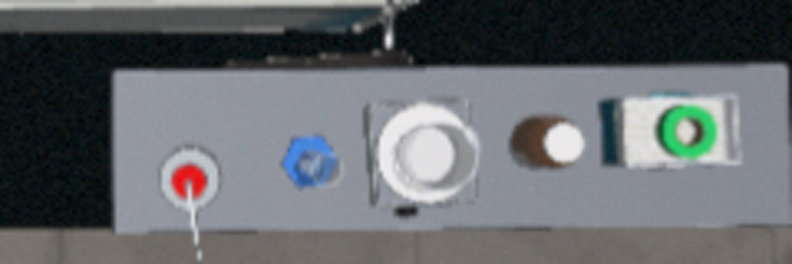

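View pics/s7.png

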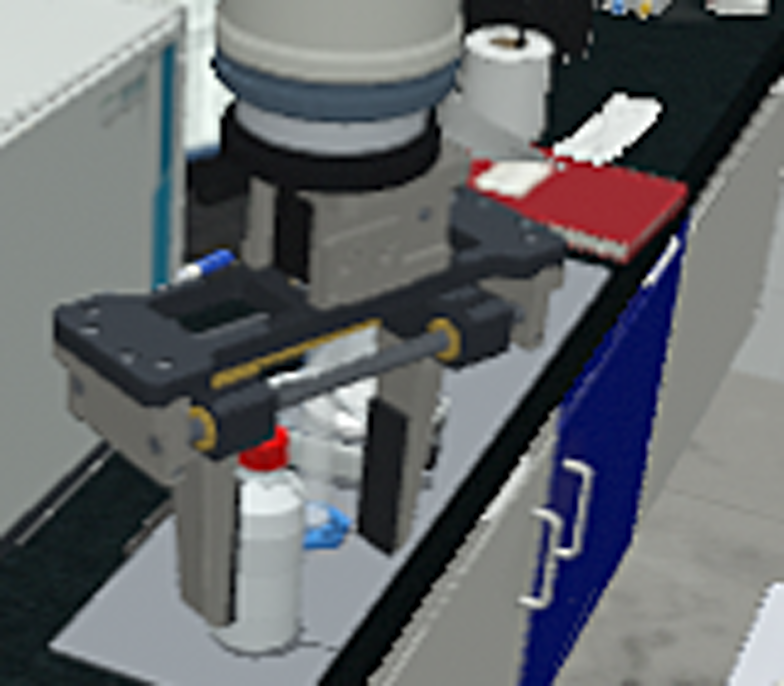

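The top view shows the roll at (688,131) on the lid, and the other three in place. The lid's left top edge is ambiguous by about 5 mm because of its clear wall, so I'll get a clean second view.

Run:
```python
from h import *
bot.movep([.15,.55,.40],O(1.3))
a=crop("scene",300,115,360,175,9,"s8"); b=crop("top",365,200,420,240,9,"t8")
A=cv2.imread("pics/s8.png");B=cv2.imread("pics/t8.png"); B=cv2.copyMakeBorder(B,0,A.shape[0]-B.shape[0],0,0,0)
cv2.imwrite("pics/st8.png",cv2.resize(np.hstack([A,B]),None,fx=.77,fy=.77))
# predicted 4 corners of lid for centre hypotheses, in crop coords
for cy in(-.4115,-.416):
    for n,x0,y0,sh in(("scene",300,115,0),("top",365,200,540)):
        print(cy,n,[tuple(int(v) for v in ((proj(n,[.4775+sx*.033,cy+sy*.055,.077])-[x0,y0]+.5)*9+[sh,0])*.77) for sx,sy in((-1,-1),(-1,1),(1,1),(1,-1))])
```

```text
-0.4115 scene [(315, 197), (252, 271), (143, 245), (210, 173)]
-0.4115 top [(759, 208), (520, 210), (516, 68), (753, 65)]
-0.416 scene [(318, 194), (255, 268), (146, 242), (213, 171)]
-0.416 top [(769, 208), (530, 210), (525, 67), (763, 65)]
```

View pics/st8.png

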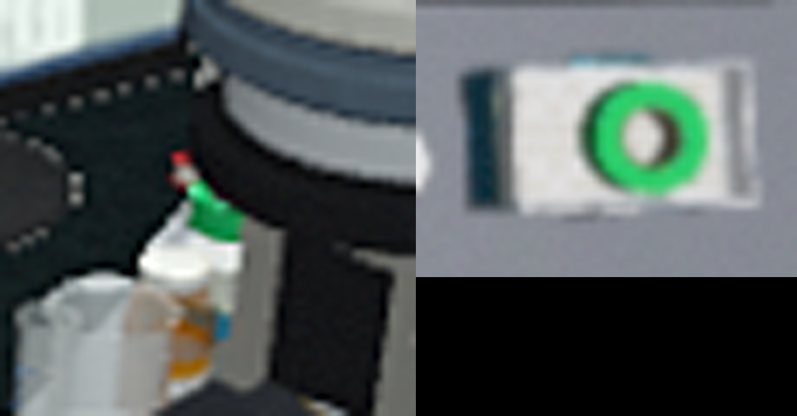

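In the top view the lid's outline (left ≈517, right ≈757, rows 65–208) matches the -0.4115 prediction (516–520 and 753–759) at the stated 110 mm length. The scene half is blocked by the arm. The roll is centred to within a few mm, so I'm handing in.

Run:
```python
from h import *
bot.dwell(.5); bot.sign_off(); print(bot.read_state()['clock'])
```

```text
the job is handed in; nothing more can be done
the job is handed in; nothing more can be done
```

The stirring place is set out and the job is handed in, at roughly 66 s of the 147 s allowed. All four items are placed and released. No verdict was reported.

| Item | Where it ended up (x, y in m) | Last check |
|---|---|---|
| Measuring cylinder | (0.451, -0.052) | about 113–119 mm from stirrer and wash bottle (allowed 102–140) |
| Small white-cap bottle | (0.468, -0.287) | about 122–125 mm from stirrer and tip box (allowed 102–140) |
| Small beaker | on the stirrer plate | about 2 mm off centre (limit 12 mm) |
| Green label roll | on the tip box lid | set down at the lid centre I measured, up to about 5 mm off (limit 12 mm) |

- **Checks that disagreed or fell short:**
    - The beaker gripped at 66 mm instead of about 60 mm. That suggested contact at the rim, but it was upright and centred before I lowered it.
    - The roll's centre measured from its top face came out about 4.5 mm in y from where the gripper set it down.
    - The last scene view of the roll was partly blocked by the arm, so its position rests on the top view alone.
- **Left alone:** I never reached for the larger beaker, the larger amber bottle or the blue roll. The larger beaker looked undisturbed after I picked up the cylinder. I did not re-measure the larger amber bottle at the end.

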